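# Load the cam-lift cradle and hold it at full lift

## Robot

A 6-joint arm with a two-finger parallel gripper is mounted at the origin on the work surface. World frame = base frame: x ahead of the robot, y to its left, z up, the work surface at z = 0. Lengths are in m, angles in rad, forces in N, time in s.
With the tool pointing down it reaches from about 0.25 to 0.725 m from the base axis. Payload 9.7 kg.
Tool frame: the origin (TCP) lies between the finger pads; the fingertips stand 17 mm ahead of it and the grasp point (between the pads) lies 2 mm behind it; z points along the fingers, y is the line along which they close (so a half turn about z gives the same grasp; the last joint's range is limited). The gripper opens to 85 mm and grips with 20 to 120 N. Pads are 22 mm wide; open, the fingers measure 114 mm over their backs; the gripper's body (76 mm by 85 mm) begins 54 mm behind the grasp point. The pads swing forward as they close: fully open they stand 13 mm farther back than shut.
Start: joints at [1.184, 0.087, 0.176, 1.66, 0, 1.571], TCP at [0.207, 0.509, 0.248] pointing down, gripper open.
Joint ranges: [-3.13, 3.13], [-0.85, 1.81], [-1.15, 1.24], [-2.2, 2.28], [-1.44, 1.52], [-3.14, 3.14]. Speed limits (rad/s): [2.22, 2.22, 2.57, 3.14, 3.14, 3.14].

## Interface

Orientations are given as a 3x3 rotation matrix whose columns are the frame's x, y, z axes.
In Python, from bench import ctrl, viewer gives the robot as it stands. The module is installed in compiled form; this text tells all that it offers.
- The arm moves only by the shell command python3 -m crank 'ROWS' [FORCE]. ROWS is text: rows parted by semicolons, each of 7 numbers parted by spaces: the shift along the tool's x, y, z in mm, then the turn, a rotation vector about the tool's x, y, z in rad, then the opening, from 0 (shut) to 1 (fully open). A call has 1 to 8 rows; each row is the pose to reach, as a shift and turn from the pose commanded when the call began, along the tool's axes at that moment; what a row does not reach only later rows make up. A row lasts 1/10 s, in which the tool goes at most 50 mm and 8.59 degrees, less where a joint would pass 70% of its speed; a pose out of reach is approached as far as the arm can. A call with a gripper value outside its range is refused whole. The fingers move at their own pace and stop on an object; FORCE is the grip in N (left out, the last holds). Time passes only in rows, so rows that repeat a pose let the fingers close. It gives the time, the measured TCP pose, the force, the opening and the grip force at its end, in the units of the state.
- ctrl.state(): the state, without advancing time (a new reading comes with each control period).
- viewer.snapshot(name): name is "scene" or "top"; returns a dict with "image" (400x640x3 uint8, blue, green, red), "fx", "fy", "cx", "cy" (pixels), "k1" (the pictures are not rectified: a ray, as slopes to the right and down, at radius r is drawn at 1 + k1 r^2 times it, then the intrinsics apply), "view" (4x4, takes a point from world to camera coordinates). Camera axes: x right, y down, z forward; pixel columns grow to the right and rows downward; lengths in m; the calibration is good to about 2 mm. A picture is of the moment at which its call begins. There is no depth.
- ctrl.hand_in(): hands the job in; it is judged then, once.
The state is a dict: "t": time; "joints": joint angles; "joint_velocities": joint speeds; "joint_efforts": joint torques, N m; "position": TCP position; "ee_rot": TCP orientation; "wrist_force": force on the tool from outside, world axes, zero at the start; "moment": the same for the moment, N m; "gripper_width": finger opening in m; "grasp_force": force on a finger pad.
Only numpy, scipy, OpenCV 4.12 (cv2) and the standard library are available. Lean on these libraries where they do the work, as an engineer would, in place of code of your own. Each camera call takes 0.05 s, during which the arm holds its last target. There are 200 camera calls.

## Task

On the knife bench, pick out the one machine knife that fills the lift cradle from end to end and lay it flat in the cradle while the lever is still down, and let go of it. Then swing the cam lever, which has a black crossbar to grip, up to the cam's highest lift, where the lever stands straight up, and hold it there without touching the knife: it springs back if released, so the program finishes while the fingers still hold the lever. Leave the other two knives and everything else on the bench where they are.

Things in the scene. Friction and masses are not known exactly. Their poses are not given: they have to be found in the camera images.
- knife_mid: The knife that belongs in the cradle: a flat steel bar 120 long, 30 wide, 12 thick, three dark screw-hole marks along it, about 0.34 kg. Lies flat on the bench. Origin: centre of its underside; x along its length, z up. It may go in either way round.
- knife_short: A steel knife like it but 90 long (30 wide, 12 thick), two hole marks: too short for the cradle, leave it. Origin: centre of its underside; x along its length.
- knife_long: A steel knife like it but 150 long (30 wide, 12 thick), four hole marks: too long for the cradle, leave it. Origin: centre of its underside; x along its length.
- fixture: The cam-lift fixture, screwed to the bench (it does not move): grey base 100 x 210 x 12 with two end posts up to 74 high. Origin: centre of its underside on the bench; its y runs along its length, towards the lever end; its x points away from the side to which the resting lever leans.
- cradle_floor (a point): Centre of the cradle floor, axes as the fixture. Floor 91 above the bench, lever down. Nest 126 long (y) x 36 wide (x), fenced by lugs 10 high: one mid each end, side lugs only 37 to 63 from centre along y, so the middle 74 of the long sides is open for fingers (plate below is 84 x 140). The knife lies with its length along y, 3 clearance all round.
- lever (a joint): Turn of the cam lever, rad. 0 = down at rest, leaning to the fixture's -x, 20 degrees above level; grows as it swings up and over towards +x; 1.22 = straight up, the cam's highest lift; beyond that the lift sinks again, stop at 1.9. A return spring pulls it to 0 at all times, about 3 to 4 N at the crossbar.
- handle (a point): The black crossbar at the lever's free end, by which it is swung: a round bar 16 in diameter and 60 long, parallel to the fixture's y, sticking out to the +y side away from the cradle, free on both sides and at its outer end. This point: the middle of the bar. It moves on a circle of radius 110 about the pivot; 88 above the bench at rest, 160 when upright.
- lever_pivot (a point): Pivot axis of the lever (parallel to the fixture's y), at the point level with the middle of the crossbar: 134 from the fixture's centre along its y and 50 above the bench; axes as the fixture's.
- lift (a joint): Height of the lift plate above its rest, m: 0 with the lever down, 0.0132 at the cam's highest point; it follows the lever only.
- oil_bottle: Grey plastic bottle, 48 in diameter, 130 high. Bystander. Origin: centre of its underside.
- cork_block: Cork block 50 x 90 x 30. Bystander. Origin: centre of its underside.
- wrench: Steel wrench lying flat. Bystander. Origin within the tool.
- plug: Small steel plug gauge standing upright, 34 in diameter at the foot, 44 high. Bystander. Origin: centre of its underside.
- bush: Steel bush (ring), 56 in diameter, 22 high. Bystander. Origin: centre of its underside.
- jar: Amber jar, 60 in diameter, 70 high. Bystander. Origin: centre of its underside.
Mind the look-alikes: they are no part of the job. What is shaped like the knife_mid but blue or brown is not meant.

How it is judged:
On the way:
1. the 120 mm knife lies flat in the cradle, let go and at rest, with the lever still down (under 0.25 rad) (x of knife_mid in the frame of cradle_floor between -0.006 and 0.006 m and y of knife_mid in the frame of cradle_floor between -0.006 and 0.006 m and z of knife_mid in the frame of cradle_floor between -0.003 and 0.003 m and angle between the x axis of knife_mid and the y axis of cradle_floor, either way round below 0.12 rad and value of joint lever below 0.25 rad and contact force between the fingers and knife_mid below 0.3 N and linear speed of knife_mid below 0.02 m/s), for 0.2 s.
At the end, for the whole second after the job is handed in: Through the last second the 120 mm knife lies flat in the cradle (within 6 mm of centre, 3 mm in height, 0.12 rad), at rest and untouched, and the fingers press the lever with over 1 N, keeping the lever still within 0.15 rad of upright (1.07 to 1.37), lift above 12.5 mm (x of knife_mid in the frame of cradle_floor between -0.006 and 0.006 m and y of knife_mid in the frame of cradle_floor between -0.006 and 0.006 m and z of knife_mid in the frame of cradle_floor between -0.003 and 0.003 m and angle between the x axis of knife_mid and the y axis of cradle_floor, either way round below 0.12 rad and value of joint lever between 1.072 and 1.372 rad and value of joint lift above 0.0125 m and contact force between the fingers and lever above 1 N and contact force between the fingers and knife_mid below 0.3 N and linear speed of knife_mid below 0.02 m/s and velocity of joint lever between -0.1 and 0.1 rad/s); the arm keeps its last pose, push and grip.
It fails at once if another knife or a bystander was shifted by more than 25 mm (distance of any of knife_short, knife_long, oil_bottle, cork_block, wrench, plug, bush, jar from where it was at the start of the episode above 0.025 m).
It also fails if it takes over 54 s, if anything falls off the work surface, if the arm or the gripper's body presses on something with over 40 N, if the wrist force passes 120 N, or if a joint passes its speed limit or range.

## Working session

There is one attempt and no reset: what is moved stays moved. The work goes in short steps, Python scripts to look and compute and a shell command to move; the robot and the scene stay as the last step left them, time stands still between calls to the robot, and variables do not carry over. Pictures are saved under pics/ and viewed, at most 10 in all, crops included, and the job is handed in when it is done.

```bash
mkdir -p pics; cat > h.py <<'E'
import numpy as np, cv2
from bench import ctrl, viewer
def snap(n,f=None):
    s=viewer.snapshot(n)
    if f: cv2.imwrite('pics/'+f,s['image'])
    return s
def ray(s,u,v):
    K=np.array([[s['fx'],0,s['cx']],[0,s['fy'],s['cy']],[0,0,1.]])
    p=cv2.undistortPoints(np.array([[[u,v]]],float),K,np.array([s['k1'],0,0,0.]))[0,0]
    V=np.array(s['view']);R=V[:3,:3]
    return -R.T@V[:3,3], R.T@np.array([p[0],p[1],1])
def onz(s,u,v,z):
    c,d=ray(s,u,v); return c+d*(z-c[2])/d[2]
def proj(s,P):
    V=np.array(s['view']);q=V[:3,:3]@np.array(P)+V[:3,3];a=q[:2]/q[2];a=a*(1+s['k1']*(a@a))
    return np.array([a[0]*s['fx']+s['cx'],a[1]*s['fy']+s['cy']])
E
python3 - <<'E'
from h import *
np.set_printoptions(precision=4,suppress=True)
for n in('top','scene'):
    s=snap(n,n+'1.png'); V=np.array(s['view']);print(n,s['fx'],s['k1'],-V[:3,:3].T@V[:3,3])
st=ctrl.state();print(st['t'],st['position'],st['ee_rot'],st['gripper_width'])
E
```

```text
top 418.4633834902071 -0.046048694753097634 [ 0.412  -0.0149  1.1985]
scene 410.5610969095796 0.009275118853809609 [1.0328 0.2083 0.9421]
0.1 [0.2074 0.5092 0.2476] [[-0.9261  0.3772 -0.0004]
 [ 0.3772  0.9261 -0.0011]
 [-0.     -0.0012 -1.    ]] 0.0851333666882663
```

View pics/top1.png

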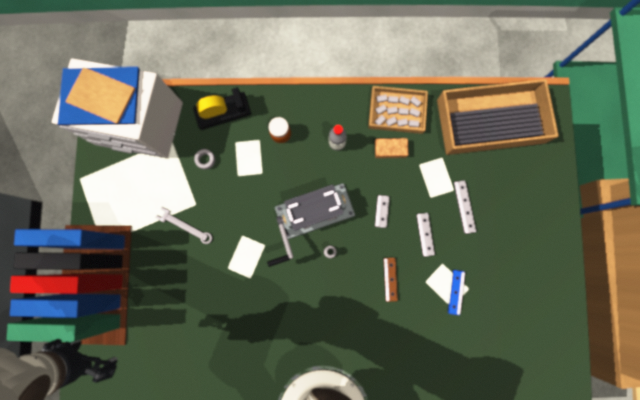

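View pics/scene1.png

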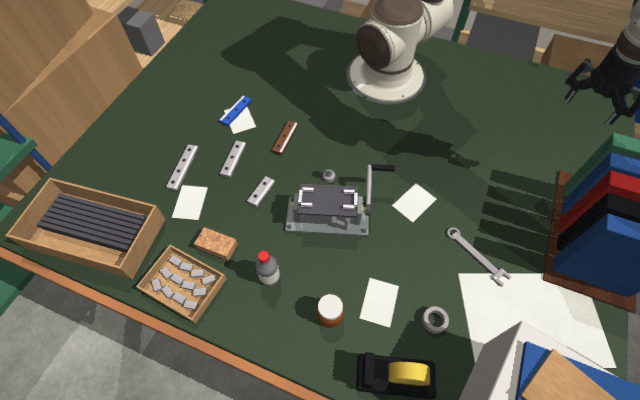

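The top view shows five knife-like candidates:
- Steel, 2 marks, at (382,211): short.
- Steel, 3 marks, at (426,234): mid.
- Steel, 4 marks, at (465,207): long.
- Brown at (390,279) and blue at (456,292): look-alikes.

I choose (426,234). The fixture is at about (315,210), with its lever end at the left and the crossbar at (280,261). I'll check this in a close crop and measure.

```bash
python3 - <<'E'
from h import *
np.set_printoptions(precision=4,suppress=True)
s=snap('top');im=s['image']
a=cv2.resize(im[170:330,250:490],None,fx=3.3,fy=3.3,interpolation=cv2.INTER_CUBIC);cv2.imwrite('pics/crop.png',a)
hsv=cv2.cvtColor(im,cv2.COLOR_BGR2HSV)
m=((hsv[...,2]>110)&(hsv[...,1]<70)).astype(np.uint8)*255
m=cv2.morphologyEx(m,cv2.MORPH_CLOSE,np.ones((3,3)))
for c in cv2.findContours(m,cv2.RETR_EXTERNAL,cv2.CHAIN_APPROX_NONE)[0]:
    if cv2.contourArea(c)<8: continue
    (u,v),_,_=cv2.minAreaRect(c)
    if not(250<u<490 and 170<v<320):continue
    z=.012 if u>365 else .1
    P=np.array([onz(s,*q[0],z)[:2] for q in c],np.float32)
    r=cv2.minAreaRect(P*1000); print((u,v),z,np.round(r[0],1),np.round(r[1],1),round(r[2],1))
E
```

```text
(463.2337951660156, 293.2627868652344) 0.012 [ 328.2 -392.6] [ 24.3 122.9] 81.2
(444.50006103515625, 283.0000305175781) 0.012 [ 356.9 -340.8] [90.7 78. ] 44.6
(385.87408447265625, 279.4812927246094) 0.012 [ 366.6 -177. ] [119.2  12. ] 2.1
(328.5, 252.0) 0.1 [440.5 -16.4] [31.2 28.7] 0.1
(425.0014343261719, 234.17544555664062) 0.012 [ 493.6 -289.9] [124.4  35.3] 7.5
(296.962158203125, 227.6270294189453) 0.1 [505.1  67.1] [144.3  93.2] 17.9
(381.27459716796875, 210.9795379638672) 0.012 [ 559.7 -167.1] [35.1 94.4] 83.8
(337.2602844238281, 202.0273895263672) 0.1 [572.7 -39.6] [87.7 63. ] 20.4
(451.7344970703125, 193.44967651367188) 0.012 [ 611.  -369.8] [249.8 107.8] 42.0
```

View pics/crop.png

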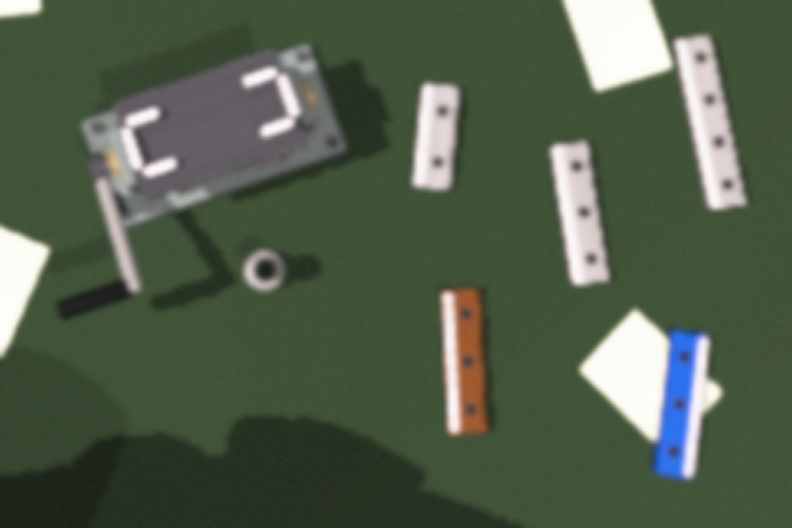

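The crop confirms the steel knife with three marks at crop (580,213), full image (426,234). The cradle lugs are white, and the black crossbar runs from crop (62,308) to (130,288). Next I measure the cradle and the handle.

```bash
python3 - <<'E'
from h import *
np.set_printoptions(precision=4,suppress=True)
s=snap('top');im=s['image']
hsv=cv2.cvtColor(im,cv2.COLOR_BGR2HSV)
for th in(165,185,205):
    m=(hsv[...,2]>th)&(hsv[...,1]<60)
    m[:190]=0;m[225:]=0;m[:,:284]=0;m[:,345:]=0
    v,u=np.nonzero(m)
    P=np.array([onz(s,a,b,.101)[:2] for a,b in zip(u,v)],np.float32)*1000
    r=cv2.minAreaRect(P);print(th,len(u),np.round(r,1) if 0 else r)
for th in (40,):
    m=(hsv[...,2]<th);m[:250]=0;m[270:]=0;m[:,:264]=0;m[:,292:]=0
    v,u=np.nonzero(m);P=np.array([onz(s,a,b,.09)[:2] for a,b in zip(u,v)],np.float32)*1000
    print(len(u),cv2.minAreaRect(P))
for px in((268.8,263.3),(289.4,257.3),(279.1,260.3)): print(onz(s,*px,.09))
# knife by bright top
m=(hsv[...,2]>140)&(hsv[...,1]<60);m[:208]=0;m[260:]=0;m[:,:412]=0;m[:,440:]=0
v,u=np.nonzero(m);P=np.array([onz(s,a,b,.012)[:2] for a,b in zip(u,v)],np.float32)*1000;print(cv2.minAreaRect(P))
E
```

```text
165 328 ((560.78564453125, 22.329086303710938), (53.29697799682617, 174.54647827148438), 19.1326847076416)
185 242 ((558.4421997070312, 28.86103057861328), (52.40741729736328, 152.2706298828125), 19.594619750976562)
205 195 ((560.375244140625, 24.69573974609375), (50.84724807739258, 141.4265899658203), 19.088232040405273)
86 ((418.57342529296875, 117.82007598876953), (10.821587562561035, 50.88243103027344), 18.547962188720703)
[0.4106 0.141  0.09  ]
[0.4265 0.0867 0.09  ]
[0.4186 0.1138 0.09  ]
((492.6890869140625, -289.79241943359375), (121.3399429321289, 33.8146858215332), 6.942235469818115)
```

```bash
cat >> h.py <<'E'
def to(pos,yaw):
    st=ctrl.state();R=np.array(st['ee_rot']);p=np.array(st['position'])
    a=np.radians(yaw);y=np.array([np.cos(a),np.sin(a),0]);z=np.array([0,0,-1.]);G=np.c_[np.cross(y,z),y,z]
    print('t',round(st['t'],2),'shift mm',np.round(1000*R.T@(np.array(pos)-p),1),'rotvec',np.round(cv2.Rodrigues(R.T@G)[0].ravel(),3),'F',np.round(st['wrist_force'],1),'w',round(st['gripper_width'],4),'p',np.round(p,4))
E
python3 -c "
from h import *
to([.4927,-.290,.12],-82.8)"
```

```text
t 0.2 shift mm [-565.7 -632.5  128.4] rotvec [-0.000e+00  1.000e-03  2.629e+00] F [ 0.  -0.9  0.3] w 0.0852 p [0.2074 0.5092 0.2479]
```

```bash
python3 -m crank '-280 -313 0 0 0 1.3 1;-280 -313 0 0 0 1.3 1;-280 -313 0 0 0 1.3 1;-280 -313 0 0 0 1.3 1;-280 -313 0 0 0 1.3 1;-280 -313 0 0 0 1.3 1;-280 -313 0 0 0 1.3 1;-280 -313 0 0 0 1.3 1'; python3 -c "
from h import *
to([.4927,-.290,.12],-82.8)"
```

```text
t: 1.0
position: [0.342, 0.1308, 0.2484]
ee_rot: [[0.022, 1.0, 0.001], [1.0, -0.022, 0.0], [0.0, 0.001, -1.0]]
wrist_force: [0.6, 0.1, 0.5]
gripper_width: 0.0852
grasp_force: 0.0
t 1.0 shift mm [-417.5  159.6  128.4] rotvec [ 0.000e+00 -1.000e-03  1.424e+00] F [0.6 0.1 0.5] w 0.0852 p [0.342  0.1308 0.2484]
```

```bash
python3 -m crank '-417 160 60 0 0 1.424 0.7;-417 160 60 0 0 1.424 0.7;-417 160 60 0 0 1.424 0.7;-417 160 60 0 0 1.424 0.7;-417 160 60 0 0 1.424 0.7;-417 160 60 0 0 1.424 0.7;-417 160 60 0 0 1.424 0.7;-417 160 60 0 0 1.424 0.7' >/dev/null; python3 -c "
from h import *
to([.4927,-.290,.08],-82.8)"
```

```text
t 1.8 shift mm [ -2.8  50.1 114.6] rotvec [ 0.    -0.     0.222] F [0.7 1.7 0.9] w 0.0599 p [ 0.4782 -0.2419  0.1946]
```

```bash
python3 -m crank '-3 50 115 0 0 0.222 0.7;-3 50 115 0 0 0.222 0.7;-3 50 115 0 0 0.222 0.7;-3 50 115 0 0 0.222 0.7;-3 50 115 0 0 0.222 0.7;-3 50 115 0 0 0.222 0.7' >/dev/null; python3 - <<'E'
from h import *
to([.4927,-.290,.02],-82.8)
s=snap('scene');print(s['fx']);to([.4927,-.290,.02],-82.8)
u,v=proj(s,[.4927,-.29,.03]).astype(int);print(u,v)
cv2.imwrite('pics/hov.png',cv2.resize(s['image'][max(0,v-60):v+60,max(0,u-80):u+80],None,fx=5,fy=5,interpolation=cv2.INTER_CUBIC))
E
```

```text
t 2.4 shift mm [-1.2  2.3 62.3] rotvec [ 0.002 -0.002  0.008] F [-0.9  0.3  0.1] w 0.0596 p [ 0.4934 -0.2875  0.0823]
410.5610969095796
t 2.45 shift mm [-1.3  2.2 62.4] rotvec [ 0.002 -0.003  0.008] F [0.  0.3 0.8] w 0.0598 p [ 0.4935 -0.2875  0.0824]
231 153
```

View pics/hov.png

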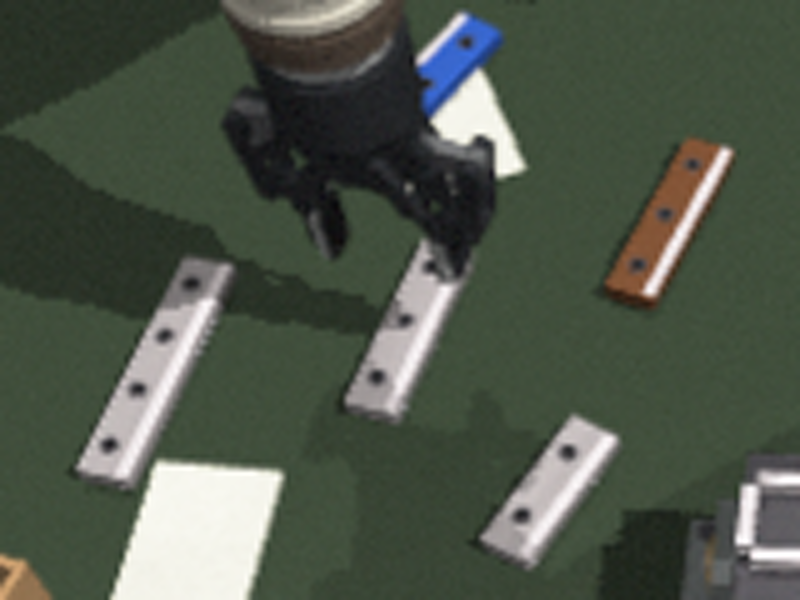

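The gripper hovers over the three-mark knife, fingers either side of it. The middle hole is at crop (405,320), about scene pixel (232,157). The short, long and coloured knives are clear of the fingers.

```bash
python3 - <<'E'
from h import *
s=snap('scene');print(onz(s,151+404.5/5-.4,93+320/5-.4,.012))
s=snap('top');print(onz(s,426-.4,170+213/3.3-.4,.012))
E
python3 -m crank '-2 3 40 0.002 -0.002 0.008 0.7;-2 3 60 0.002 -0.002 0.008 0.7;-2 3 63 0.002 -0.002 0.008 0.7;-2 3 63 0.002 -0.002 0.008 0.7'
```

```text
[ 0.49217527 -0.29390123  0.012     ]
[ 0.49334013 -0.29166956  0.012     ]
t: 2.95
position: [0.4912, -0.2907, 0.0177]
ee_rot: [[0.992, 0.125, -0.002], [0.125, -0.992, 0.002], [-0.002, -0.002, -1.0]]
wrist_force: [-0.1, -0.3, 0.5]
gripper_width: 0.0599
grasp_force: 0.0
```

```bash
python3 -m crank '1.5 0 -2 0 0 0 0.7;1.5 0 -2 0 0 0 0.2;1.5 0 -2 0 0 0 0.2;1.5 0 -2 0 0 0 0.2;1.5 0 -2 0 0 0 0.2;1.5 0 -2 0 0 0 0.2;1.5 0 -2 0 0 0 0.2' 40
```

```text
t: 3.65
position: [0.4932, -0.2911, 0.0205]
ee_rot: [[0.992, 0.124, -0.0], [0.124, -0.992, 0.001], [-0.0, -0.001, -1.0]]
wrist_force: [0.3, 0.2, 6.0]
gripper_width: 0.0284
grasp_force: 39.9
```

```bash
python3 -m crank '0 0 -40 0 0 0 0.2;0 0 -90 0 0 0 0.2;0 0 -140 0 0 0 0.2;0 0 -140 0 0 0 0.2' ; python3 -c "
from h import *
to([.560,.025,.16],19.1)"
```

```text
t: 4.05
position: [0.495, -0.2922, 0.1667]
ee_rot: [[0.992, 0.124, 0.007], [0.124, -0.992, -0.004], [0.006, 0.004, -1.0]]
wrist_force: [0.8, 0.7, -2.8]
gripper_width: 0.0286
grasp_force: 41.6
t 4.05 shift mm [ 103.9 -306.7    6. ] rotvec [ 9.000e-03 -1.000e-03 -1.779e+00] F [ 0.8  0.7 -2.8] w 0.0286 p [ 0.495  -0.2922  0.1667]
```

```bash
python3 -m crank '104 -307 0 0 0 -1.15 0.2;104 -307 0 0 0 -1.15 0.2;104 -307 0 0 0 -1.15 0.2;104 -307 0 0 0 -1.15 0.2;104 -307 0 0 0 -1.15 0.2;104 -307 0 0 0 -1.15 0.2;104 -307 0 0 0 -1.15 0.2;104 -307 0 0 0 -1.15 0.2'>/dev/null ; python3 -c "
from h import *
to([.560,.025,.16],19.1)"
```

```text
t 4.85 shift mm [-4.2  3.5 -1.8] rotvec [-0.004 -0.002 -0.619] F [ 0.  -0.7 -2.6] w 0.0285 p [0.5578 0.03   0.1582]
```

Rotate the rest of the way, then measure the cradle in the scene view, and the held knife in both views.

```bash
python3 -m crank '-4 3.5 0 -0.004 -0.002 -0.619 0.2;-4 3.5 0 -0.004 -0.002 -0.619 0.2;-4 3.5 0 -0.004 -0.002 -0.619 0.2;-4 3.5 0 -0.004 -0.002 -0.619 0.2;-4 3.5 0 -0.004 -0.002 -0.619 0.2;-4 3.5 0 -0.004 -0.002 -0.619 0.2'>/dev/null; python3 - <<'E'
from h import *
to([.560,.025,.16],19.1)
s=snap('scene');im=s['image'];t=snap('top')
a=cv2.resize(im[140:240,260:400],None,fx=5.7,fy=5.7,interpolation=cv2.INTER_CUBIC)
cv2.imwrite('pics/held_s.png',a)
cv2.imwrite('pics/held_t.png',cv2.resize(t['image'][160:260,250:380],None,fx=6,fy=6,interpolation=cv2.INTER_CUBIC))
E
```

```text
t 5.45 shift mm [ 3.   1.3 -1.2] rotvec [ 0.001  0.    -0.014] F [ 0.4  0.2 -3. ] w 0.0284 p [0.5597 0.0218 0.1588]
```

View pics/held_s.png

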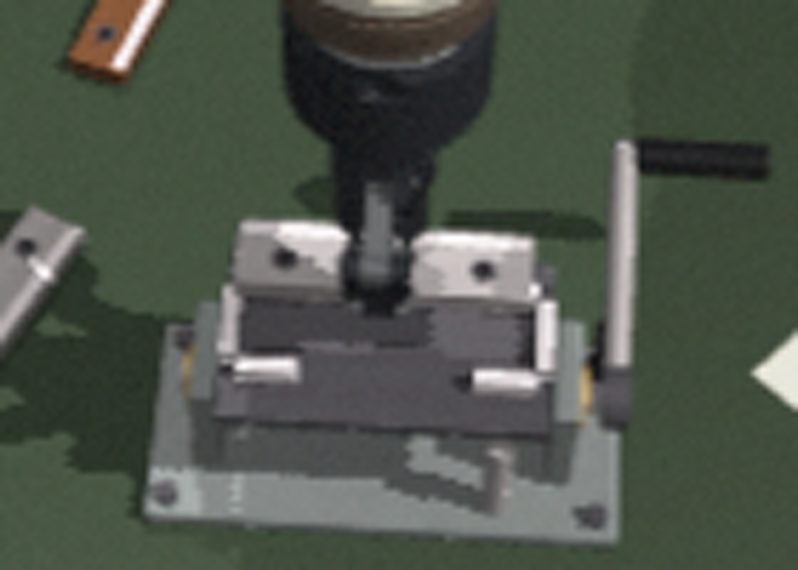

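View pics/held_t.png

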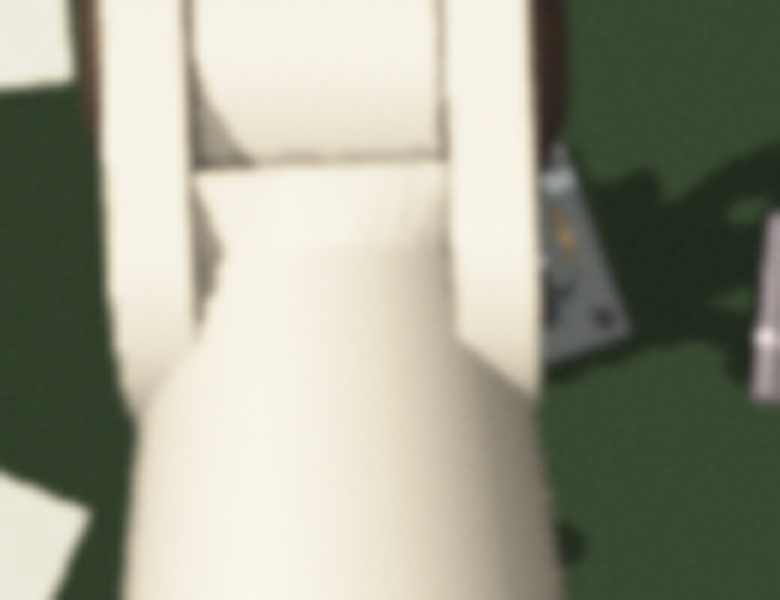

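The scene view shows the knife level over the cradle, with its holes at crop (285,258) and (484,269). The near side lugs run from crop x 235 to 300 and 472 to 540 (row about 366–374). The top view is blocked by the arm. I work out the offset from these.

```bash
python3 - <<'E'
from h import *
np.set_printoptions(precision=4,suppress=True)
s=snap('scene')
f=lambda u,v,z:onz(s,260+(u+.5)/5.7-.5,140+(v+.5)/5.7-.5,z)
a=np.radians(19.1);X=np.array([np.cos(a),np.sin(a),0]);Y=np.array([-np.sin(a),np.cos(a),0]);C=np.array([.5602,.0247,0])
L=lambda P:np.round(1000*np.array([(P-C)@X,(P-C)@Y]),1)
A,B=f(285,258,.15),f(484,269,.15)
print('holes',L(A),L(B),'centre',L((A+B)/2),'ang',np.degrees(np.arctan2(*(B-A)[[1,0]])))
for p in((300,364),(472,373),(235,361),(540,375),(230,290),(545,303)): print(p,L(f(*p,.101)))
for p in((636,158),(768,161)): print('bar',L(f(*p,.09)))
to([.5602,.0247,.16],19.1);print(L(np.array(ctrl.state()['position'])))
# projections of predicted lug top corners
for q in((21,37),(21,-37),(18,63),(18,-63),(-18,63),(-18,-63)):
    P=C+X*q[0]/1e3+Y*q[1]/1e3;P[2]=.101;u=proj(s,P);print(q,np.round((u-[260,140])*5.7,0))
E
```

```text
holes [  0.2 -41.6] [ 0.5 38.4] centre [ 0.3 -1.6] ang 108.90699899090673
(300, 364) [ 20.7 -35.1]
(472, 373) [20.5 36.4]
(235, 361) [ 20.9 -62.2]
(540, 375) [19.7 64.5]
(230, 290) [-13.6 -67.4]
(545, 303) [-15.4  65.9]
bar [-100.5  105.3]
bar [-102.5  163.7]
t 5.6 shift mm [ 2.7  1.2 -0.8] rotvec [ 0.001  0.001 -0.013] F [ 0.4 -1.4 -2.9] w 0.0286 p [0.5599 0.0218 0.1592]
[-1.2 -2.7]
(21, 37) [471. 372.]
(21, -37) [293. 362.]
(18, 63) [534. 369.]
(18, -63) [231. 352.]
(-18, 63) [536. 295.]
(-18, -63) [239. 279.]
```

```bash
python3 -m crank '2.3 0.5 0 0 0 -0.008 0.2;2.3 0.5 15 0 0 -0.008 0.2;2.3 0.5 30 0 0 -0.008 0.2;2.3 0.5 30 0 0 -0.008 0.2;2.3 0.5 30 0 0 -0.008 0.2;2.3 0.5 30 0 0 -0.008 0.2'|sed -n 4p; python3 - <<'E'
from h import *
to([.5602,.0247,.1115],19.1)
s=snap('scene')
cv2.imwrite('pics/low_s.png',cv2.resize(s['image'][150:230,280:380],None,fx=7.5,fy=7.5,interpolation=cv2.INTER_CUBIC))
E
```

```text
wrist_force: [0.3, 0.2, -3.7]
t 6.2 shift mm [ 0.5  0.4 18.1] rotvec [ 0.002  0.001 -0.002] F [ 0.3  0.2 -3.7] w 0.0287 p [0.5599 0.0241 0.1296]
```

View pics/low_s.png

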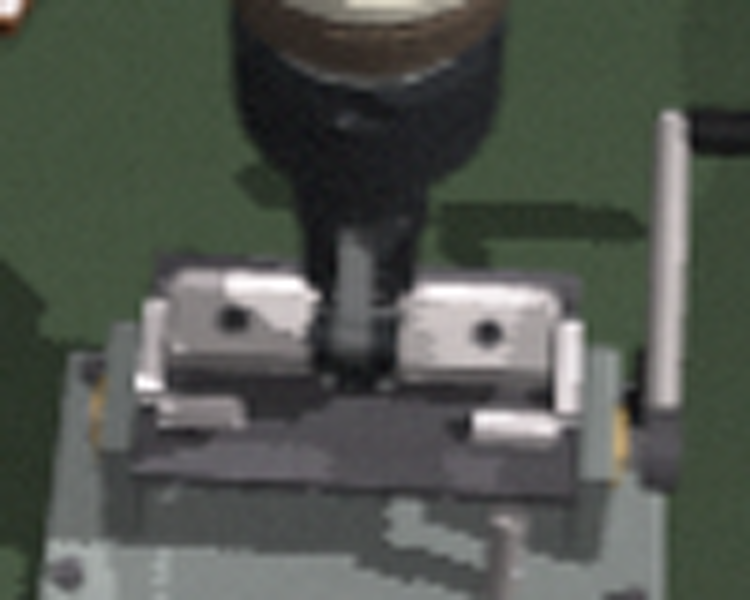

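The knife sits centred between the end lugs: its ends are at crop x 165 and 557, and the lugs' inner edges are about the same. I lower it in.

```bash
python3 -m crank '0.3 0 8 0 0 0 0.2;0.3 0 13 0 0 0 0.2;0.3 0 17 0 0 0 0.2;0.3 0 18 0 0 0 0.2;0.3 0 18 0 0 0 0.2' ; python3 -c "
from h import *
to([.5602,.0247,.1115],19.1)"
```

```text
t: 6.75
position: [0.5597, 0.0244, 0.1113]
ee_rot: [[-0.325, 0.946, 0.002], [0.946, 0.325, -0.0], [-0.001, 0.001, -1.0]]
wrist_force: [-0.0, 0.6, -3.5]
gripper_width: 0.0288
grasp_force: 41.7
t 6.75 shift mm [ 0.1  0.6 -0.2] rotvec [ 0.001  0.001 -0.002] F [-0.   0.6 -3.5] w 0.0288 p [0.5597 0.0244 0.1113]
```

```bash
python3 -m crank '0 0 1 0 0 0 0.2;0 0 1.5 0 0 0 0.2;0 0 1.5 0 0 0 0.2' |grep -E 'pos|wrist'
```

```text
position: [0.5598, 0.0244, 0.1111]
wrist_force: [-3.9, -0.1, 6.6]
```

Contact on the floor is felt at the expected height. I release the knife and rise.

```bash
python3 -m crank '0 0 -0.5 0 0 0 0.4;0 0 -0.5 0 0 0 0.6;0 0 -0.5 0 0 0 0.6;0 0 -0.5 0 0 0 0.6;0 0 -25 0 0 0 0.6;0 0 -60 0 0 0 0.6;0 0 -90 0 0 0 0.6;0 0 -90 0 0 0 0.6' |grep -E 'pos|wrist|width'; python3 - <<'E'
from h import *
to([.4188,.1176,.15],19.1)
s=snap('scene')
cv2.imwrite('pics/placed_s.png',cv2.resize(s['image'][150:230,280:400],None,fx=6.5,fy=6.5,interpolation=cv2.INTER_CUBIC))
E
```

```text
position: [0.5611, 0.0245, 0.2045]
wrist_force: [0.3, -0.1, 0.1]
gripper_width: 0.0512
t 7.85 shift mm [ 134.4 -104.7   53.3] rotvec [ 0.008  0.003 -0.002] F [ 0.3 -0.1  0.1] w 0.0512 p [0.5611 0.0245 0.2045]
```

View pics/placed_s.png

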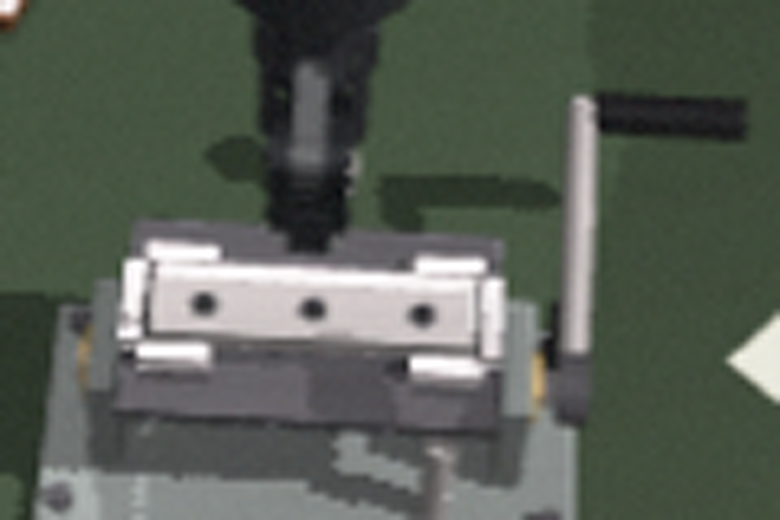

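The knife is seated flat between all the lugs (middle hole at crop (313,310)), with the lever still down. Next I go over the handle.

```bash
python3 -m crank '136 -105 20 0 0 0 0.6;136 -105 20 0 0 0 0.6;136 -105 20 0 0 0 0.6;136 -105 20 0 0 0 0.6;136 -105 50 0 0 0 0.6;136 -105 50 0 0 0 0.6;136 -105 50 0 0 0 0.6' |grep -E 'pos|wrist|width'; python3 - <<'E'
from h import *
to([.4180,.1195,.090],19.1)
E
```

```text
position: [0.4157, 0.1187, 0.1491]
wrist_force: [-0.4, -0.3, 0.1]
gripper_width: 0.0516
t 8.6 shift mm [ 0.1  2.4 59.1] rotvec [-0.     0.001 -0.002] F [-0.4 -0.3  0.1] w 0.0516 p [0.4157 0.1187 0.1491]
```

```bash
python3 -m crank '0 2.4 30 0 0 0 0.6;0 2.4 58 0 0 0 0.6;0 2.4 59 0 0 0 0.6;0 2.4 59 0 0 0 0.6' |grep -E 'pos|wrist|width'; python3 -m crank '0 0 0 0 0 0 0;0 0 0 0 0 0 0;0 0 0 0 0 0 0;0 0 0 0 0 0 0;0 0 0 0 0 0 0;0 0 0 0 0 0 0' 25; python3 - <<'E'
from h import *
p=np.array(ctrl.state()['position']);a=np.radians(19.1)
d=p-[.5602,.0247,0];print(d@[np.cos(a),np.sin(a),0],d@[-np.sin(a),np.cos(a),0],p[2])
E
```

```text
position: [0.4189, 0.1194, 0.0915]
wrist_force: [-0.8, 0.4, 0.5]
gripper_width: 0.051
t: 9.6
position: [0.418, 0.1194, 0.0918]
ee_rot: [[-0.325, 0.946, 0.001], [0.946, 0.325, -0.001], [-0.001, 0.001, -1.0]]
wrist_force: [-7.6, -3.1, 7.4]
gripper_width: 0.015
grasp_force: 26.7
-0.10342487379436004 0.13601756217264516 0.09180252433129354
```

The bar is gripped at its middle (width 15 mm). I swing along the 110 mm arc, tool upright.

```bash
python3 -m crank '0 3.7 -8.9 0 0 0 0;0 8.1 -17.4 0 0 0 0;0 13.3 -25.5 0 0 0 0;0 19.1 -33.1 0 0 0 0;0 25.6 -40.2 0 0 0 0;0 32.7 -46.7 0 0 0 0;0 40.3 -52.5 0 0 0 0;0 40.3 -52.5 0 0 0 0'; python3 - <<'E'
from h import *
p=np.array(ctrl.state()['position']);a=np.radians(19.1)
d=p-[.5602,.0247,0];print(d@[np.cos(a),np.sin(a),0],d@[-np.sin(a),np.cos(a),0],p[2])
E
```

```text
t: 10.4
position: [0.4541, 0.132, 0.1465]
ee_rot: [[-0.325, 0.946, -0.002], [0.946, 0.325, -0.002], [-0.001, -0.003, -1.0]]
wrist_force: [-27.7, -9.3, 29.4]
gripper_width: 0.0148
grasp_force: 27.3
-0.06518019953429795 0.13610961368462537 0.14645054056702708
```

Force builds up outward, so the path runs about 3 mm inside the true arc. I correct for that and continue.

```bash
python3 -m crank '0 -1.6 -2.3 0 0 0 0;0 6.7 -7.6 0 0 0 0;0 15.4 -12.1 0 0 0 0;0 24.5 -15.9 0 0 0 0;0 33.9 -18.9 0 0 0 0;0 33.9 -18.9 0 0 0 0'; python3 - <<'E'
from h import *
p=np.array(ctrl.state()['position']);a=np.radians(19.1)
d=p-[.5602,.0247,0];print(d@[np.cos(a),np.sin(a),0],d@[-np.sin(a),np.cos(a),0],p[2])
E
```

```text
t: 11.0
position: [0.4889, 0.1439, 0.164]
ee_rot: [[-0.325, 0.946, 0.002], [0.946, 0.325, -0.0], [-0.001, 0.002, -1.0]]
wrist_force: [-6.6, -2.4, 9.0]
gripper_width: 0.0151
grasp_force: 27.1
-0.028400484319738642 0.13593321302803363 0.16396388637398984
```

```bash
python3 -m crank '0 9.4 -2.3 0 0 0 0;0 18.9 -3.8 0 0 0 0;0 28.4 -4.4 0 0 0 0;0 28.4 -4.4 0 0 0 0;0 28.4 -4.4 0 0 0 0;0 28.4 -4.4 0 0 0 0'; python3 - <<'E'
from h import *
p=np.array(ctrl.state()['position']);a=np.radians(19.1)
d=p-[.5602,.0247,0];print(d@[np.cos(a),np.sin(a),0],d@[-np.sin(a),np.cos(a),0],p[2])
s=snap('scene')
cv2.imwrite('pics/up_s.png',cv2.resize(s['image'][110:230,260:420],None,fx=5,fy=5,interpolation=cv2.INTER_CUBIC))
E
```

```text
t: 11.6
position: [0.5151, 0.1529, 0.1679]
ee_rot: [[-0.325, 0.946, 0.002], [0.946, 0.325, -0.0], [-0.001, 0.002, -1.0]]
wrist_force: [-4.6, -0.7, 5.4]
gripper_width: 0.0146
grasp_force: 26.7
-0.0006323395272635898 0.1359083277835845 0.16786171784839943
```

View pics/up_s.png

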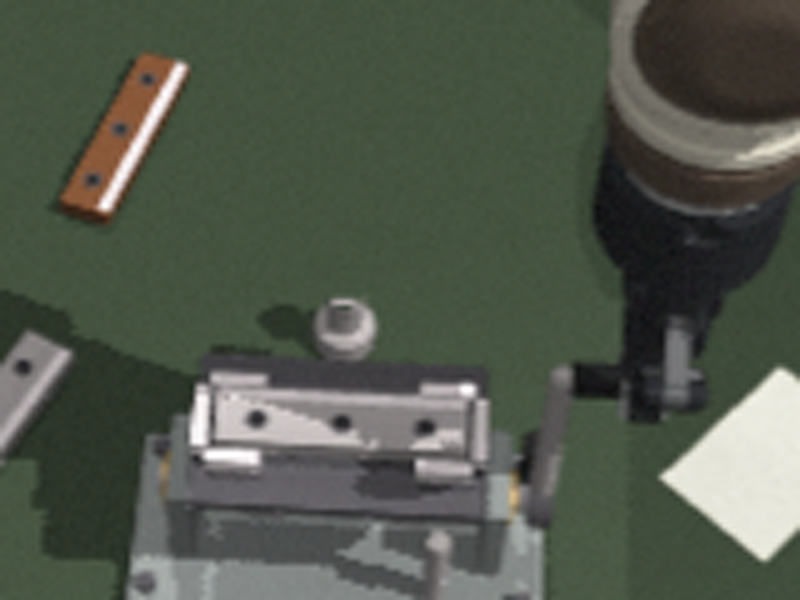

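The lever stands up, held at the crossbar's outer part (grip at crop (660,390), bar inner end at about (575,381)), and the knife is still nested. I check the angle by projecting the bar.

```bash
python3 - <<'E'
from h import *
s=snap('scene');a=np.radians(19.1);X=np.array([np.cos(a),np.sin(a),0]);Y=np.array([-np.sin(a),np.cos(a),0]);C=np.array([.5602,.0247,0])
for ph in(20,80,85,90,95,100):
    f=np.radians(ph);P=C+.104*Y-.11*np.cos(f)*X+[0,0,.05+.11*np.sin(f)]
    print(ph,np.round((proj(s,P)-[260,110])*5,1))
st=ctrl.state();print(st['t'],st['position'],st['wrist_force'],st['grasp_force'],np.abs(st['joint_velocities']).max())
E
```

```text
20 [552.8 284.5]
80 [568.2 345.6]
85 [568.5 361.5]
90 [568.7 378.7]
95 [568.6 397.2]
100 [568.4 416.6]
11.7 [0.51510334 0.15291962 0.16786084] [-5.39759939 -2.48849825  5.18447768] 26.66562706232071 0.001970268016768565
```

The bar's row (about 381) matches the 90° prediction (378.7), everything is at rest and the grip is 27 N, so I hand in.

```bash
python3 -c "
from bench import ctrl
print(ctrl.hand_in())"
```

```text
the job is handed in; nothing more can be done
None
```

The job is handed in at about 11.7 s: the 120 mm knife lies released in the cradle and the gripper holds the lever upright at about 27 N; hand-in returned no verdict, and I did not re-measure the other objects.

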